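# Take up the gap under a shaker's hanging foot with a taper feeler

## Robot

A 6-joint arm with a two-finger parallel gripper is mounted at the origin on the work surface. World frame = base frame: x ahead of the robot, y to its left, z up, the work surface at z = 0. Lengths are in m, angles in rad, forces in N, time in s.
With the tool pointing down it reaches from about 0.275 to 0.85 m from the base axis. Payload 5.2 kg.
Tool frame: the origin (TCP) lies midway between the tips of the shut fingers; the grasp point (between the pads) lies 19 mm behind it; z points along the fingers, y is the line along which they close (so a half turn about z gives the same grasp; the last joint's range is limited). The gripper opens to 85 mm and grips with 20 to 120 N. Pads are 22 mm wide; open, the fingers measure 114 mm over their backs; the gripper's body (76 mm by 85 mm) begins 54 mm behind the grasp point. The pads swing forward as they close: fully open they stand 13 mm farther back than shut.
Start: joints at [-1.529, 0.259, 1.535, -0, 1.348, -0.203], TCP at [0.133, -0.534, 0.231] pointing down, gripper open.
Joint ranges: [-3.14, 3.14], [-0.91, 2.08], [0.19, 2.58], [-1.22, 4.36], [0.22, 2.71], [-3.12, 3.12]. Speed limits (rad/s): [2.57, 2.57, 3.14, 3.14, 3.14, 3.14].

## Interface

Orientations are given as a unit quaternion [x, y, z, w].
In Python, from workcell import robot gives the robot as it stands.
- The arm moves only by the shell command python3 -m pendant 'ROWS' [FORCE]. ROWS is a JSON object of lists of equal length, an entry for each row: "twist": the turn, a rotation vector about the tool's x, y, z in degrees, a list of three; "linear": the shift along the tool's x, y, z in mm, a list of three; "claw": the finger opening in mm, from 0 to 85.4. A call has 1 to 5 rows; each row is the pose to reach, as a shift and turn from the pose commanded when the call began, along the tool's axes at that moment; what a row does not reach only later rows make up. A row lasts 1/12 s, in which the tool goes at most 41.7 mm and 7.16 degrees, less where a joint would pass 70% of its speed; a pose out of reach is approached as far as the arm can. A call with a gripper value outside its range is refused whole. The fingers move at their own pace and stop on an object; FORCE is the grip in N (left out, the last holds). Time passes only in rows, so rows that repeat a pose let the fingers close. It gives the time, the measured TCP pose, the force, the opening and the grip force at its end, in the units of the state.
- robot.get_state(): the state, without advancing time (a new reading comes with each control period).
- robot.capture(name): name is "side" or "top"; returns a dict with "color" (384x512x3 uint8, red, green, blue), "range_z" (384x512 float32, m along the optical axis (not along the pixel's ray), 0 where there is no reading), "fx", "fy", "cx", "cy" (pixels), "R" (3x3) and "t" (3): a world point X has camera coordinates R X + t. Camera axes: x right, y down, z forward; pixel columns grow to the right and rows downward; lengths in m; the calibration is good to about 2 mm. A picture is of the moment at which its call begins.
- robot.sign_off(): hands the job in; it is judged then, once.
The state is a dict: "time": time; "joints": joint angles; "qd": joint speeds; "effort": joint torques, N m; "ee_pos": TCP position; "tool_rot": TCP orientation; "contact_force": force on the tool from outside, world axes, zero at the start; "ft_torque": the same for the moment, N m; "gripper_width": finger opening in m; "gripper_force": force on a finger pad.
Only numpy, scipy, OpenCV 4.12 (cv2) and the standard library are available. Lean on these libraries where they do the work, as an engineer would, in place of code of your own. Each camera call takes 0.05 s, during which the arm holds its last target. There are 200 camera calls.

## Task

One of the shaker's two front feet hangs a little above its strip, the other stands firmly. Pick up the taper feeler by its handle, lay it flat on the strip of the hanging foot and slide it straight in from the front, tip first, until you feel it drag and sit snug under the foot, but stop gently before it jacks the foot up hard. Let go and leave the feeler there, flat and holding, and leave everything else on the bench where it is.

Things in the scene. Friction and masses are not known exactly. Their poses are not given: they have to be found in the camera images.
- feeler: Loose taper gauge, 120 g: steel blade 24 mm wide, flat underside, and a grey upright handle block 50 (x) x 18 (y) x 38 mm (z) at its thick end, gripped across the 18 mm from above. Origin: on the underside below the handle's middle; +x along the blade to the tip, z up. Starts flat on the bench.
- feeler_tip (a point): Middle of the blade's thin end, on the underside, 130 mm along the feeler's +x. The blade is 4 mm thick here; its top rises evenly 1.2 mm per 10 mm back from the tip, to 16 mm at 100 mm back.
- shaker: White laboratory shaker, fixed. Origin: at bench level midway between its two front feet; its front faces its own -x, so a feeler goes in along +x. Housing 230 x 250 mm starts 50 mm behind the feet, top 110 mm above the bench. Each foot is under a dark steel lug 34 mm wide, top 52 mm above the bench, reaching 14 mm ahead of the foot axis.
- foot_left (a point): Centre of the underside of the front foot on the shaker's +y side (65 mm from its origin), 22 mm above the bench; axes as the shaker's. Black rubber disc 24 mm across, 10 mm thick, springy: gives way upward at about 3 N, then 1 mm per 8 N, 6 mm at most. Under it a fixed flat grey strip 50 mm wide runs from 160 mm ahead of the foot axis to 15 mm behind.
- foot_right (a point): The same foot and strip on the shaker's -y side. One strip (left or right) is 22 mm high, its foot stands on it; the other is 9.5 to 15.5 mm high, its foot hanging 6.5 to 12.5 mm above. Which and how low varies, is not measured and must be seen or felt. The feeler lies flat on top of the low strip.
- spanner: Loose steel spanner, 150 mm long, lying on the bench. Bystander; origin under its middle.
- carton: Loose white carton 55 x 95 x 130 mm. Bystander; origin: centre of underside.
- tip_box: Loose white box with blue top holding pipette tips, 85 x 120 x 78 mm. Bystander; origin: centre of underside.
- cylinder_glass: Loose measuring cylinder of glass, 62 mm foot, 194 mm tall. Bystander; origin: centre of underside.
- beaker: Loose glass beaker, 68 mm across, 75 mm tall. Bystander; origin: centre of underside.
- bottle: Loose amber bottle, 52 mm across, 100 mm tall. Bystander; origin: centre of underside.
- notebook: Loose blue notebook 120 x 160 x 12 mm lying on the bench. Bystander; origin: centre of underside.
Things that resemble listed ones, but are neither listed nor needed, are in the scene too. Leave any orange look-alike of the feeler alone.

How it is judged:
On the way, in this order (a step that is already met when the one before it is completed fails the run):
1. the feeler is picked up off the bench in the fingers (raised more than 8 mm) (contact force between the fingers and feeler above 1 N and height (world z) of feeler above 0.008 m), for 0.1 s.
2. still held, the feeler's tip has slid under the hanging foot (more than 8 mm past the foot's axis) and drags on it with more than 1.5 N (contact force between the fingers and feeler above 1 N and contact force between feeler and shaker above 1.5 N and ((x of feeler_tip in the frame of foot_left above 0.008 m and y of feeler_tip in the frame of foot_left between -0.02 and 0.02 m) or (x of feeler_tip in the frame of foot_right above 0.008 m and y of feeler_tip in the frame of foot_right between -0.02 and 0.02 m))), for 0.2 s.
At the end, for the whole second after the job is handed in: The released feeler lies at rest and flat (within 0.07 rad) on the low strip, pointing straight in (within 0.3 rad of the shaker's x axis), its tip more than 8 mm past the foot's axis and within 20 mm of its centre line, with the foot still bearing on it with more than 1.5 N (((x of feeler_tip in the frame of foot_left above 0.008 m and y of feeler_tip in the frame of foot_left between -0.02 and 0.02 m) or (x of feeler_tip in the frame of foot_right above 0.008 m and y of feeler_tip in the frame of foot_right between -0.02 and 0.02 m)) and contact force between feeler and shaker above 1.5 N and angle between feeler's own z axis and vertical below 0.07 rad and angle between the x axis of feeler and the x axis of shaker, either way round below 0.3 rad and linear speed of feeler below 0.01 m/s and height (world z) of feeler below 0.022 m); the robot touches nothing.
It fails at once if the feeler pushes on the shaker or its foot with more than 18 N (rammed or jacked up) (contact force between feeler and shaker above 18 N).
It fails at once if a bystander (spanner, carton, tip box, measuring cylinder, beaker, bottle or notebook) is moved more than 30 mm (distance of any of spanner, carton, tip_box, cylinder_glass, beaker, bottle, notebook from where it was at the start of the episode above 0.03 m).
It also fails if it takes over 51 s, if anything falls off the work surface, if the arm or the gripper's body presses on something with over 40 N, if the wrist force passes 120 N, or if a joint passes its speed limit or range.

## Working session

There is one attempt and no reset: what is moved stays moved. The work goes in short steps, Python scripts to look and compute and a shell command to move; the robot and the scene stay as the last step left them, time stands still between calls to the robot, and variables do not carry over. Pictures are saved under pics/ and viewed, at most 10 in all, crops included, and the job is handed in when it is done.

```bash
ls; mkdir -p pics; python3 - <<'E'
from workcell import robot
import cv2,numpy as np
for n in("top","side"):
    c=robot.capture(n); cv2.imwrite(f"pics/{n}0.png",cv2.resize(c["color"][...,::-1],(800,600),interpolation=cv2.INTER_CUBIC))
    np.savez(f"{n}0.npz",**{k:np.array(v) for k,v in c.items()})
    print(n,c["fx"],c["cx"],c["cy"],np.round(c["R"],3).tolist(),np.round(c["t"],3).tolist(),(c["range_z"]>0).mean())
s=robot.get_state();print(s["time"],s["ee_pos"],s["tool_rot"],s["gripper_width"],s["contact_force"])
E
```

```text
pics
top 460.9990336301373 249.1864485442253 193.12084299852688 [[-0.025, -1.0, 0.011], [-0.996, 0.024, -0.091], [0.091, -0.013, -0.996]] [-0.113, 0.537, 1.389] 0.9960835774739584
side 457.63117204758447 262.984342100759 185.85701033635328 [[-0.963, -0.27, -0.006], [-0.201, 0.733, -0.65], [0.18, -0.624, -0.76]] [0.483, 0.222, 1.457] 0.9960378011067709
0.1 [ 0.13329211 -0.53312063  0.23055531] [ 9.92518996e-01  1.22087427e-01  7.18108492e-05 -8.35793298e-04] 0.08532483567933132 [-0.12634567 -0.70765092  0.2624138 ]
```

View pics/top0.png

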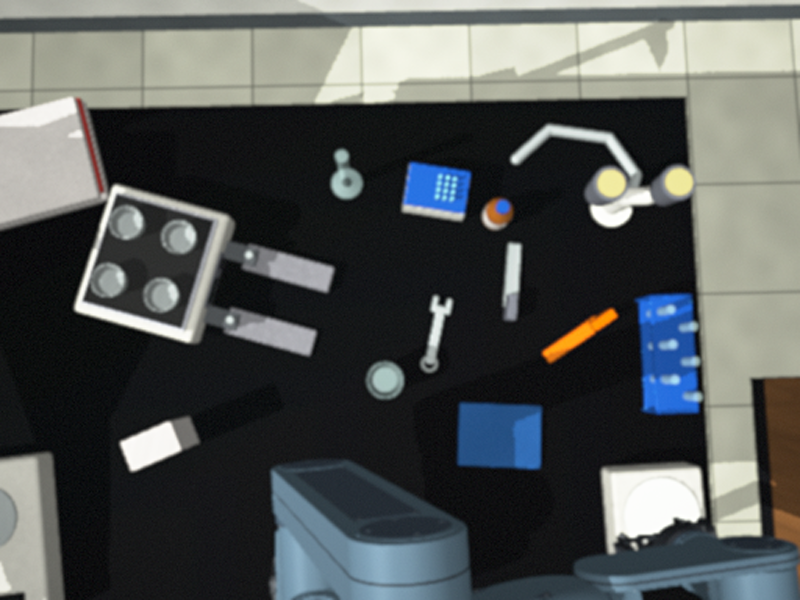

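View pics/side0.png

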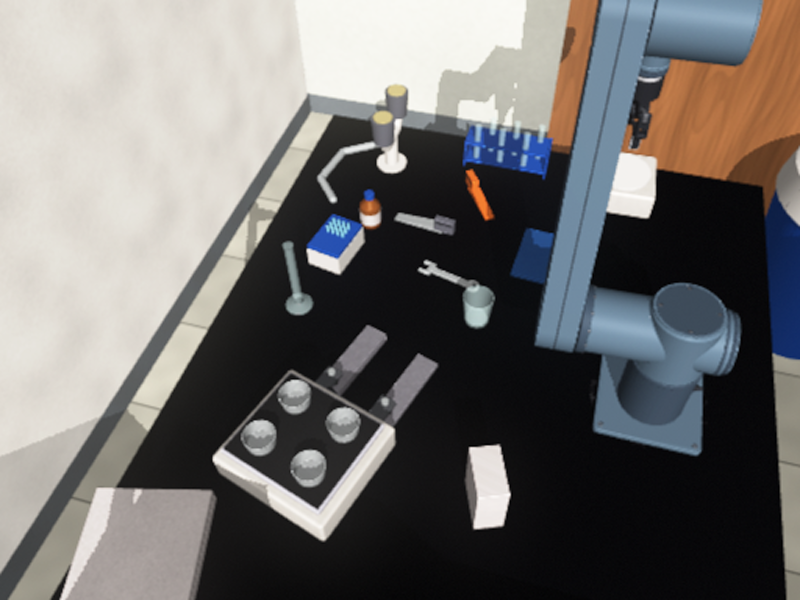

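The top view shows the feeler at (512,280): pale blade with its tip at (514,243) and a grey handle at (511,308). The orange thing at (580,335) is the look-alike and the spanner is at (436,333). The shaker is at (155,265), with strips ending near (332,278) and (315,342). In the side view the feeler is at (397–455,215–230) and the strips end at (375,335) and (428,365).

Next I'll enlarge crops and take heights from both views.

```bash
cat > h.py <<'E'
import numpy as np,cv2
def load(n): 
    d=np.load(n+".npz"); return {k:d[k] for k in d}
def world(c):
    z=c["range_z"]; v,u=np.mgrid[:z.shape[0],:z.shape[1]]
    P=np.stack([(u-c["cx"])/c["fx"]*z,(v-c["cy"])/c["fy"]*z,z],-1)
    return (P-c["t"])@c["R"]
def ray(c,u,v):
    o=-c["R"].T@c["t"]; d=c["R"].T@np.array([(u-c["cx"])/c["fx"],(v-c["cy"])/c["fy"],1.]); return o,d/np.linalg.norm(d)
def tri(c1,p1,c2,p2):
    (o1,d1),(o2,d2)=ray(c1,*p1),ray(c2,*p2)
    a=np.linalg.lstsq(np.stack([d1,-d2],1),o2-o1,rcond=None)[0]
    A,B=o1+a[0]*d1,o2+a[1]*d2; return (A+B)/2,np.linalg.norm(A-B)
E
python3 - <<'E'
from h import *
t,s=load("top0"),load("side0")
def crop(c,x0,y0,w,h,k): return cv2.resize(c["color"][y0:y0+h,x0:x0+w,::-1],None,fx=k,fy=k,interpolation=cv2.INTER_CUBIC)
a=crop(t,120,140,100,100,4); b=crop(s,180,195,110,100,4)[:,:400]
e=crop(t,300,145,100,50,4); f=crop(s,240,115,100,50,4)
im=np.vstack([np.hstack([a,b]),np.hstack([e,f])]); cv2.imwrite("pics/crops.png",im); print(im.shape)
for n,c in(("top",t),("side",s)):
    W=world(c); np.save(n+"W.npy",W)
W=np.load("topW.npy")
# heights along points in top view (native px = disp*0.64)
for nm,(u,v) in dict(stripL_end=(325,277),stripL=(290,268),stripR_end=(308,338),stripR=(270,330),blade=(513,265),handle=(511,308),bench=(380,300),lugL=(250,257),lugR=(232,321)).items():
    p=W[int(v*.64)-1:int(v*.64)+2,int(u*.64)-1:int(u*.64)+2].reshape(-1,3); print(nm,np.round(np.median(p,0),4))
E
```

```text
(600, 800, 3)
stripL_end [ 5.878e-01 -1.000e-04  2.270e-02]
stripL [0.6078 0.0705 0.0207]
stripR_end [0.4687 0.0362 0.0137]
stripR [0.4862 0.1132 0.0118]
blade [ 0.6056 -0.3734  0.0091]
handle [ 0.5154 -0.3613  0.039 ]
bench [ 0.5407 -0.1069 -0.0008]
lugL [0.6254 0.1408 0.0603]
lugR [0.5031 0.1771 0.0623]
```

View pics/crops.png

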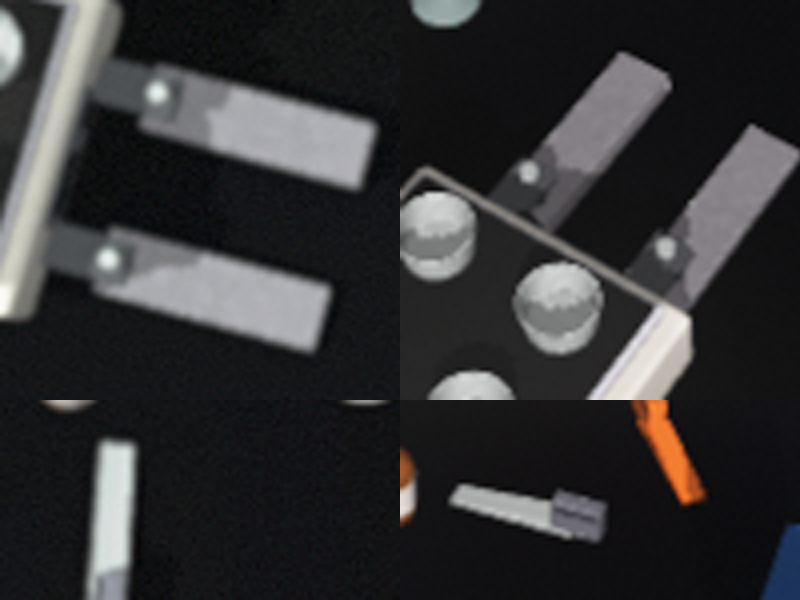

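The crops confirm the feeler as the grey-handled gauge, tip at crop (118,440), not the orange one. The nearer strip (front end at crop (322,320)) reads about 12.7 mm high and the other about 22 mm. So the low strip is at world x≈0.48, the shaker's +y side (foot_left). Next I'll fit the poses.

```bash
python3 - <<'E'
from h import *
t,s=load("top0"),load("side0")
T=lambda u,v:(120+u/4-.375,140+v/4-.375); S=lambda u,v:(180+(u-400)/4-.375,195+v/4-.375)
for nm,a,b in [("lowA",T(330,287),S(752,125)),("lowB",T(315,352),S(801,154)),("highA",T(378,122),S(620,52)),("highB",T(361,189),S(671,80)),("boltlow",T(108,260),S(667,247)),("bolthigh",T(157,92),S(530,173)),
 ("tip",(300+118/4-.4,145+440/4-100-.4),(240+(458-400)/4-.4,115+(495-400)/4-.4))]:
    p,e=tri(t,a,s,b); print(nm,np.round(p,4),"gap %.4f"%e)
for nm,c in(("top",t),("side",s)):
    W=np.load(nm+"W.npy")
    def rect(m,l):
        P=W[m].astype(np.float32); (c0,wh,an)=cv2.minAreaRect(P[:,:2]); d=P[:,:2]-P[:,:2].mean(0); v=np.linalg.svd(d,full_matrices=False)[2][0]
        print(nm,l,len(P),"c",np.round(c0,4),"wh",np.round(wh,4),"an %.1f pca %.1f"%(an,np.degrees(np.arctan2(v[1],v[0]))),"z med/5/95",np.round(np.percentile(P[:,2],[50,5,95]),4))
    box=lambda x0,x1,y0,y1,z0,z1:(W[...,0]>x0)&(W[...,0]<x1)&(W[...,1]>y0)&(W[...,1]<y1)&(W[...,2]>z0)&(W[...,2]<z1)
    g=c["color"].max(-1)>75
    rect(box(.42,.54,-.02,.14,.005,.03)&g&(W[...,0]<.53),"low"); rect(box(.545,.66,-.05,.11,.01,.04)&g,"high")
    rect(box(.46,.68,-.42,-.32,.003,.06)&g,"feeler"); rect(box(.46,.68,-.42,-.32,.028,.06),"handle")
    print(nm,"bench",np.round(np.median(W[box(.3,.45,-.3,-.15,-.02,.02)][:,2]),4))
E
```

```text
lowA [0.4815 0.0204 0.0111] gap 0.0024
lowB [0.434  0.0336 0.0052] gap 0.0017
highA [ 0.6087 -0.0192  0.0172] gap 0.0011
highB [ 0.5581 -0.0048  0.0137] gap 0.0004
boltlow [0.5038 0.1807 0.0606] gap 0.0007
bolthigh [0.6286 0.1436 0.0584] gap 0.0027
tip [ 6.491e-01 -3.815e-01  6.000e-04] gap 0.0069Traceback (most recent call last):
  File "<stdin>", line 14, in <module>
  File "<stdin>", line 10, in rect
cv2.error: OpenCV(4.12.0) /io/opencv/modules/imgproc/src/convhull.cpp:143: error: (-215:Assertion failed) total >= 0 && (depth == CV_32F || depth == CV_32S) in function 'convexHull'
```

```bash
python3 - <<'E'
from h import *
t,s=load("top0"),load("side0")
for nm,c in(("top",t),("side",s)):
    W=np.load(nm+"W.npy")
    def rect(m,l):
        P=W[m].astype(np.float32); (c0,wh,an)=cv2.minAreaRect(np.ascontiguousarray(P[:,:2])); d=P[:,:2]-P[:,:2].mean(0); v=np.linalg.svd(d,full_matrices=False)[2][0]
        print(nm,l,len(P),"c",np.round(c0,4),"wh",np.round(wh,4),"an %.1f pca %.1f"%(an,np.degrees(np.arctan2(v[1],v[0]))),"z med/5/95",np.round(np.percentile(P[:,2],[50,5,95]),4))
    box=lambda x0,x1,y0,y1,z0,z1:(W[...,0]>x0)&(W[...,0]<x1)&(W[...,1]>y0)&(W[...,1]<y1)&(W[...,2]>z0)&(W[...,2]<z1)
    g=c["color"].max(-1)>75
    rect(box(.42,.53,-.02,.14,.005,.03)&g,"low"); rect(box(.545,.66,-.05,.11,.01,.04)&g,"high")
    rect(box(.46,.68,-.42,-.32,.003,.06)&g,"feeler"); rect(box(.46,.68,-.42,-.32,.028,.06),"handle")
    rect(box(.56,.68,-.42,-.32,.002,.03)&g,"blade")
    print(nm,"bench",np.round(np.median(W[box(.3,.45,-.3,-.15,-.02,.02)][:,2]),4))
E
```

```text
top low 620 c [0.4739 0.0854] wh [0.1228 0.0531] an 72.2 pca -108.6 z med/5/95 [0.0122 0.0074 0.0174]
top high 672 c [0.6008 0.0527] wh [0.1328 0.0504] an 72.9 pca -108.6 z med/5/95 [0.0231 0.0173 0.0279]
top feeler 421 c [ 0.5889 -0.3684] wh [0.1895 0.0523] an 7.1 pca 178.3 z med/5/95 [0.0137 0.0042 0.0415]
top handle 122 c [ 0.5872 -0.3565] wh [0.1882 0.0261] an 6.4 pca -173.1 z med/5/95 [0.0381 0.0309 0.0472]
top blade 243 c [ 0.6233 -0.3697] wh [0.127  0.0519] an 12.4 pca -177.3 z med/5/95 [0.0102 0.0028 0.0193]
top bench 0.0011
side low 461 c [0.4767 0.0845] wh [0.1235 0.0516] an 72.8 pca 71.8 z med/5/95 [0.0119 0.0074 0.0161]
side high 488 c [0.6013 0.0503] wh [0.1319 0.054 ] an 74.0 pca 72.0 z med/5/95 [0.0223 0.016  0.027 ]
side feeler 261 c [ 0.5711 -0.3704] wh [0.0361 0.1523] an 80.6 pca 170.6 z med/5/95 [0.0131 0.0045 0.0398]
side handle 68 c [ 0.522  -0.3629] wh [0.027  0.0509] an 86.3 pca 171.1 z med/5/95 [0.0366 0.0296 0.0429]
side blade 118 c [ 0.6035 -0.3757] wh [0.0361 0.0866] an 80.6 pca 170.5 z med/5/95 [0.009  0.0027 0.0165]
side bench 0.0012
```

```bash
python3 -m pendant '{"linear":[[35,-6,0],[74,-12,0],[113,-19,0],[152,-26,0],[191,-32,0]],"twist":[[0,0,4],[0,0,9],[0,0,14],[0,0,19],[0,0,23]],"claw":[60,60,60,60,60]}' 60
python3 - <<'E'
from h import *
t,s=load("top0"),load("side0")
a=np.radians(-9);O=np.array([.522,-.363]);ex=np.array([np.cos(a),np.sin(a)]);ey=np.array([-ex[1],ex[0]])
def pt(x,y,z): return np.r_[O+x*ex+y*ey,z]
loops=[[(-.025,-.009,.038),(.025,-.009,.038),(.025,.009,.038),(-.025,.009,.038)],[(.03,-.012,.016),(.13,-.012,.004),(.13,.012,.004),(.03,.012,.016)]]
ims=[]
for c,(x0,y0) in((t,(295,145)),(s,(235,120))):
    im=cv2.resize(c["color"][y0:y0+65,x0:x0+65,::-1],(400,400),interpolation=cv2.INTER_CUBIC)
    k=400/65
    for L in loops:
        q=[]
        for p in L:
            C=c["R"]@pt(*p)+c["t"]; q.append([(c["fx"]*C[0]/C[2]+c["cx"]-x0+.5)*k,(c["fy"]*C[1]/C[2]+c["cy"]-y0+.5)*k])
        cv2.polylines(im,[np.int32(q)],True,(0,255,255),1)
    ims.append(im)
cv2.imwrite("pics/ov.png",np.hstack(ims))
E
```

```text
time: 0.52
ee_pos: [0.3121, -0.455, 0.2309]
tool_rot: [0.997, -0.081, -0.0, -0.0]
contact_force: [0.3, -1.1, 0.2]
gripper_width: 0.0605
gripper_force: 0.0
```

View pics/ov.png

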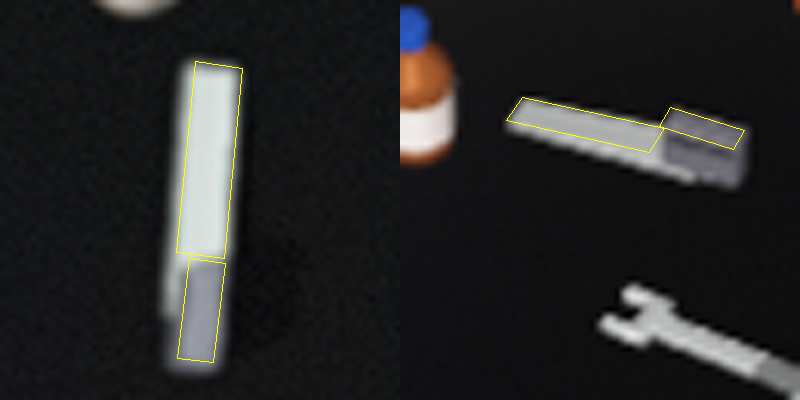

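The overlay fits well. In the top view the handle and blade are rotated about 2° less than the model, so I'll use a yaw of about −7° and grasp at (0.520, −0.364).

```bash
python3 -m pendant '{"linear":[[32,-21,10],[64,-42,20],[96,-62,30],[128,-83,40],[160,-104,50]],"twist":[[0,0,0],[0,0,-1],[0,0,-2],[0,0,-2],[0,0,-2.3]],"claw":[60,60,60,60,60]}' && python3 -m pendant '{"linear":[[15,-9,20],[31,-19,50],[31,-19,80],[31,-19,80],[31,-19,80]],"twist":[[0,0,0],[0,0,0],[0,0,0],[0,0,0],[0,0,0]],"claw":[60,60,60,60,60]}'
```

```text
time: 0.93
ee_pos: [0.4865, -0.3772, 0.1804]
tool_rot: [0.998, -0.058, -0.0, -0.0]
contact_force: [0.3, -1.3, -0.7]
gripper_width: 0.0599
gripper_force: 0.0
time: 1.35
ee_pos: [0.5169, -0.3619, 0.0993]
tool_rot: [0.998, -0.058, -0.002, -0.002]
contact_force: [-0.6, -0.7, 0.2]
gripper_width: 0.0599
gripper_force: 0.0
```

```bash
python3 -m pendant '{"linear":[[3,2,25],[3,2,50],[3,2,50]],"twist":[[0,0,0],[0,0,0],[0,0,0]],"claw":[60,60,60]}'; python3 - <<'E'
from workcell import robot
import cv2,numpy as np
ims=[]
for n,(x0,y0) in(("top",(285,140)),("side",(230,100))):
    c=robot.capture(n); ims.append(cv2.resize(c["color"][y0:y0+80,x0:x0+80,::-1],(400,400),interpolation=cv2.INTER_CUBIC))
cv2.imwrite("pics/g1.png",np.hstack(ims))
E
```

```text
time: 1.6
ee_pos: [0.519, -0.3651, 0.0493]
tool_rot: [0.998, -0.059, -0.002, -0.001]
contact_force: [-0.8, 1.1, -0.6]
gripper_width: 0.0603
gripper_force: 0.0
```

View pics/g1.png

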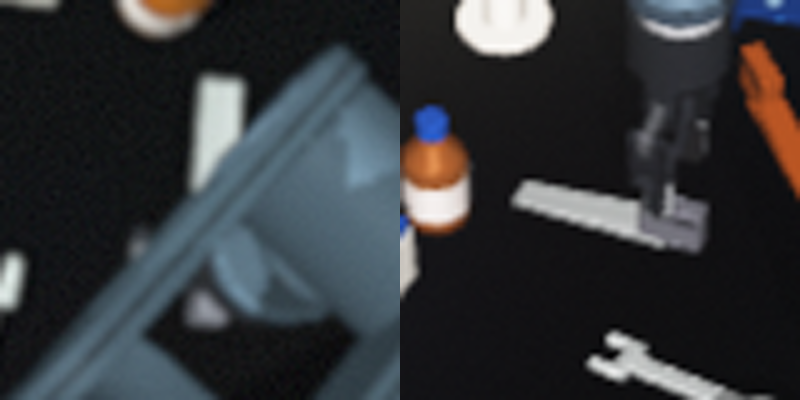

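The side view shows the fingers straddling the grey handle at (680,215), so I'm descending to grasp.

```bash
python3 -m pendant '{"linear":[[0,0,20],[0,0,35],[0,0,43],[0,0,43]],"twist":[[0,0,0],[0,0,0],[0,0,0],[0,0,0]],"claw":[60,60,60,60]}' && python3 -m pendant '{"linear":[[0,0,0],[0,0,0],[0,0,0],[0,0,0],[0,0,0]],"twist":[[0,0,0],[0,0,0],[0,0,0],[0,0,0],[0,0,0]],"claw":[30,20,10,5,5]}' 70 && python3 -m pendant '{"linear":[[0,0,0],[0,0,0],[0,0,0]],"twist":[[0,0,0],[0,0,0],[0,0,0]],"claw":[5,5,5]}'
```

```text
time: 2.03
ee_pos: [0.5206, -0.3659, 0.0088]
tool_rot: [0.998, -0.058, -0.0, -0.0]
contact_force: [-1.0, 0.9, -0.1]
gripper_width: 0.0599
gripper_force: 0.0
time: 2.45
ee_pos: [0.5216, -0.3663, 0.0099]
tool_rot: [0.998, -0.058, 0.001, 0.001]
contact_force: [-0.7, -0.5, 6.2]
gripper_width: 0.0171
gripper_force: 69.3
time: 2.7
ee_pos: [0.5217, -0.3663, 0.0099]
tool_rot: [0.998, -0.058, 0.001, 0.001]
contact_force: [0.2, -0.7, 6.4]
gripper_width: 0.0169
gripper_force: 69.3
```

```bash
python3 -m pendant '{"linear":[[0,0,-8],[0,0,-30],[0,0,-65],[0,0,-100],[0,0,-100]],"twist":[[0,0,0],[0,0,0],[0,0,0],[0,0,0],[0,0,0]],"claw":[5,5,5,5,5]}'; python3 - <<'E'
from workcell import robot
import cv2,numpy as np
ims=[]
for n,(x0,y0) in(("top",(285,140)),("side",(230,80))):
    c=robot.capture(n); ims.append(cv2.resize(c["color"][y0:y0+80,x0:x0+80,::-1],(400,400),interpolation=cv2.INTER_CUBIC))
cv2.imwrite("pics/g2.png",np.hstack(ims))
E
```

```text
time: 3.12
ee_pos: [0.5241, -0.3685, 0.1164]
tool_rot: [0.998, -0.058, 0.005, 0.004]
contact_force: [0.7, -0.8, 0.5]
gripper_width: 0.017
gripper_force: 68.5
```

View pics/g2.png

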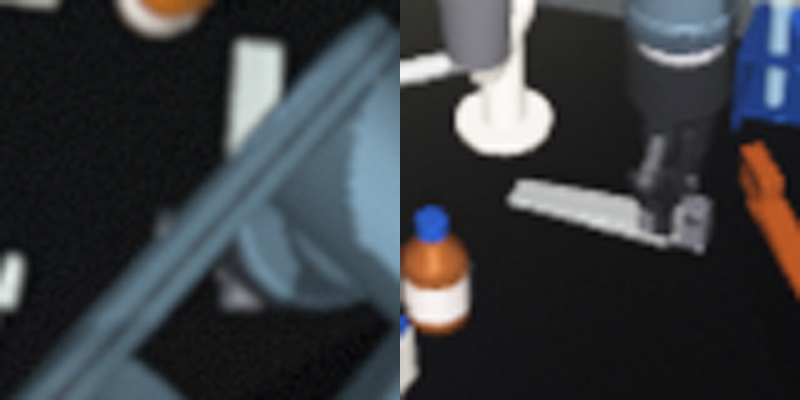

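Both views show the feeler held level in the fingers. In the top crop the tip edge is mid (258,42), and in the side crop it is at about (515,190). I'll triangulate the tip relative to the TCP.

```bash
python3 - <<'E'
from h import *
from workcell import robot
t,s=load("top0"),load("side0")
p,e=tri(t,(285+258/5-.4,140+42/5-.4),s,(230+115/5-.4,80+190/5-.4)); print("tip now",p,e)
# same at start, from ov.png crop scale 400/65
k=400/65
p0,e0=tri(t,(295+213/k-.4,145+64/k-.4),s,(235+115/k-.4,120+109/k-.4)); print("tip start",p0,e0)
st=robot.get_state(); q=st["tool_rot"]; from scipy.spatial.transform import Rotation as R
M=R.from_quat(q).as_matrix(); print(st["ee_pos"],np.round(M,3).tolist()); print("tip in tool",M.T@(p-st["ee_pos"]),"start",M.T@(p0-np.array([.5217,-.3663,.0099])))
ex=np.array([.292,.956]); foot=np.array([.504,.180])
for d in(-30,0,35): print(d, "tip",foot+d/1e3*ex)
E
```

```text
tip now [ 0.65143609 -0.38256376  0.106486  ] 0.003831621834997401
tip start [ 0.64933104 -0.38021745  0.00674499] 0.0018099022888248338
[ 0.52167753 -0.36629147  0.11052499] [[0.993, -0.116, 0.003], [-0.116, -0.993, -0.003], [0.003, 0.002, -1.0]]
tip in tool [0.13075717 0.00107727 0.00444799] start [ 0.12837326 -0.00101227  0.00355145]
-30 tip [0.49524 0.15132]
0 tip [0.504 0.18 ]
35 tip [0.51422 0.21346]
```

```bash
python3 -m pendant '{"linear":[[-15,-15,-25],[-38,-38,-45],[-58,-73,-45],[-75,-108,-45],[-85,-145,-45]],"twist":[[0,0,0],[0,0,-6],[0,0,-13],[0,0,-20],[0,0,-27]],"claw":[5,5,5,5,5]}'; python3 - <<'E'
from workcell import robot
import numpy as np
from scipy.spatial.transform import Rotation as R
st=robot.get_state(); M=R.from_quat(st["tool_rot"]).as_matrix()
d=np.array([.457,.027,.15])-st["ee_pos"]; print(st["ee_pos"],M.T@d*1e3,"yaw",np.degrees(np.arctan2(M[1,0],M[0,0])))
E
```

```text
time: 3.63
ee_pos: [0.4504, -0.2096, 0.1516]
tool_rot: [0.984, 0.179, -0.002, -0.002]
contact_force: [0.4, 0.8, -1.1]
gripper_width: 0.0171
gripper_force: 68.6
[ 0.45035477 -0.20957426  0.1516436 ] [  89.3751606  -219.13804317    2.1995924 ] yaw 20.577579106660554
```

```bash
python3 -m pendant '{"linear":[[13,-32,0],[28,-68,0],[43,-104,0],[57,-140,0],[70,-172,0]],"twist":[[0,0,-6.5],[0,0,-13.2],[0,0,-20],[0,0,-26.8],[0,0,-33]],"claw":[5,5,5,5,5]}'; python3 - <<'E'
from workcell import robot
import numpy as np
from scipy.spatial.transform import Rotation as R
st=robot.get_state(); M=R.from_quat(st["tool_rot"]).as_matrix()
d=np.array([.457,.027,.08])-st["ee_pos"]; print(st["ee_pos"],M.T@d*1e3,"yaw",np.degrees(np.arctan2(M[1,0],M[0,0])))
E
```

```text
time: 4.05
ee_pos: [0.4572, -0.0235, 0.1517]
tool_rot: [0.892, 0.451, -0.001, -0.001]
contact_force: [1.0, -0.3, -1.4]
gripper_width: 0.017
gripper_force: 68.6
[ 0.45720903 -0.02348995  0.15172003] [ 40.6214812  -29.80870989  71.79399212] yaw 53.661090888525095
```

```bash
python3 -m pendant '{"linear":[[13,-10,0],[27,-20,15],[40.6,-29.8,40],[40.6,-29.8,70],[40.6,-29.8,72]],"twist":[[0,0,-6],[0,0,-13],[0,0,-19.3],[0,0,-19.3],[0,0,-19.3]],"claw":[5,5,5,5,5]}'; python3 -m pendant '{"linear":[[0,0,0],[0,0,0],[0,0,0]],"twist":[[0,0,0],[0,0,0],[0,0,0]],"claw":[5,5,5]}'; python3 - <<'E'
from workcell import robot
import numpy as np,cv2
from scipy.spatial.transform import Rotation as R
ims=[]
for n,(x0,y0) in(("top",(120,140)),("side",(190,185))):
    c=robot.capture(n); np.savez(n+"1.npz",**{k:np.array(v) for k,v in c.items()}); ims.append(cv2.resize(c["color"][y0:y0+100,x0:x0+100,::-1],(400,400),interpolation=cv2.INTER_CUBIC))
cv2.imwrite("pics/p1.png",np.hstack(ims))
st=robot.get_state(); M=R.from_quat(st["tool_rot"]).as_matrix()
d=np.array([.457,.027,.08])-st["ee_pos"]; print(st["ee_pos"],M.T@d*1e3,np.round(M,3).tolist(),"yaw",np.degrees(np.arctan2(M[1,0],M[0,0])))
E
```

```text
time: 4.47
ee_pos: [0.4543, 0.0262, 0.076]
tool_rot: [0.805, 0.593, -0.004, -0.004]
contact_force: [-1.8, 0.8, -1.3]
gripper_width: 0.0166
gripper_force: 68.6
time: 4.72
ee_pos: [0.4605, 0.0236, 0.0824]
tool_rot: [0.806, 0.592, 0.001, 0.001]
contact_force: [0.9, -0.3, -2.3]
gripper_width: 0.0166
gripper_force: 68.6
[0.46066307 0.023621   0.08260315] [ 2.12519878 -4.51405586  2.59209212] [[0.3, 0.954, 0.003], [0.954, -0.3, -0.001], [0.0, 0.003, -1.0]] yaw 72.56099260551085
```

View pics/p1.png

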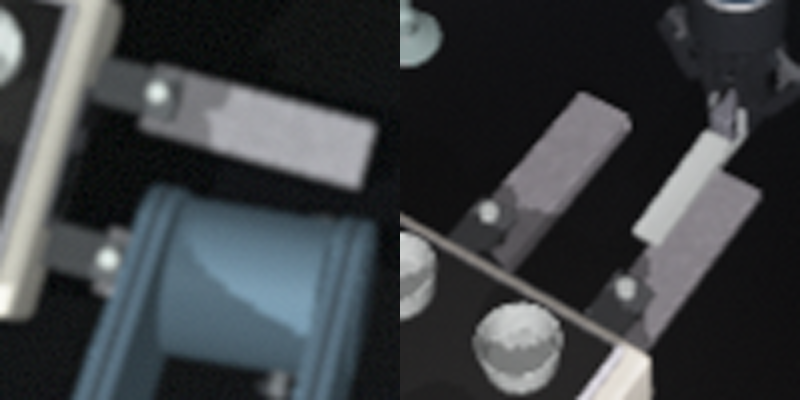

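The side view shows the feeler parallel to the low strip, still about 60 mm above it, with the tip at (650,235) short of the foot bolt at (627,288). I'll correct the 4.5 mm lateral error and lower it.

```bash
python3 -m pendant '{"linear":[[0,-2,15],[1,-4,35],[2,-4.5,50],[2,-4.5,52],[2,-4.5,52]],"twist":[[0,0,0],[0,0,0],[0,0,0],[0,0,0],[0,0,0]],"claw":[5,5,5,5,5]}';python3 -m pendant '{"linear":[[0,0,0],[0,0,0],[0,0,0],[0,0,2],[0,0,2]],"twist":[[0,0,0],[0,0,0],[0,0,0],[0,0,0],[0,0,0]],"claw":[5,5,5,5,5]}'; python3 -m pendant '{"linear":[[0,0,2],[0,0,2],[0,0,2]],"twist":[[0,0,0],[0,0,0],[0,0,0]],"claw":[5,5,5]}'
```

```text
time: 5.23
ee_pos: [0.4557, 0.0273, 0.0294]
tool_rot: [0.806, 0.592, -0.0, -0.0]
contact_force: [-0.5, -0.2, -1.0]
gripper_width: 0.0172
gripper_force: 68.8
time: 5.65
ee_pos: [0.4561, 0.0275, 0.0276]
tool_rot: [0.806, 0.592, 0.0, 0.0]
contact_force: [-0.9, 0.5, -1.7]
gripper_width: 0.0168
gripper_force: 68.8
time: 5.9
ee_pos: [0.4557, 0.0276, 0.0252]
tool_rot: [0.806, 0.592, -0.0, -0.0]
contact_force: [0.7, 0.3, -1.9]
gripper_width: 0.0165
gripper_force: 68.8
```

```bash
for i in 1 2; do python3 -m pendant '{"linear":[[0,0,1],[0,0,1],[0,0,1]],"twist":[[0,0,0],[0,0,0],[0,0,0]],"claw":[5,5,5]}' | egrep 'ee|contact|tool'; done;  python3 -m pendant '{"linear":[[0,0,1],[0,0,1],[0,0,1]],"twist":[[0,0,0],[0,0,0],[0,0,0]],"claw":[5,5,5]}'
```

```text
ee_pos: [0.4558, 0.0276, 0.0242]
tool_rot: [0.806, 0.592, -0.0, -0.0]
contact_force: [-0.9, -0.4, -0.8]
ee_pos: [0.4558, 0.0276, 0.0232]
tool_rot: [0.806, 0.592, -0.0, -0.0]
contact_force: [-0.3, 0.4, -1.6]
time: 6.65
ee_pos: [0.4558, 0.0276, 0.0222]
tool_rot: [0.806, 0.592, -0.0, -0.0]
contact_force: [-0.3, -0.3, -1.0]
gripper_width: 0.0168
gripper_force: 68.8
```

```bash
python3 -m pendant '{"linear":[[0,0,0.7],[0,0,0.7],[0,0,0.7]],"twist":[[0,0,0],[0,0,0],[0,0,0]],"claw":[5,5,5]}' | egrep 'ee|contact|tool'; python3 -m pendant '{"linear":[[0,0,0.7],[0,0,0.7],[0,0,0.7]],"twist":[[0,0,0],[0,0,0],[0,0,0]],"claw":[5,5,5]}' | egrep 'ee|contact|tool'
```

```text
ee_pos: [0.4558, 0.0276, 0.0216]
tool_rot: [0.806, 0.592, -0.0, -0.0]
contact_force: [-0.4, -0.3, -1.1]
ee_pos: [0.4559, 0.0275, 0.0211]
tool_rot: [0.806, 0.592, 0.0, 0.0]
contact_force: [-1.5, 0.2, 2.4]
```

The feeler touches the strip at TCP z≈21.2 mm, so the strip is about 11.3 mm high and the foot hangs about 10.7 mm. I expect drag with the tip about +44 mm past the foot axis, some 74 mm of travel from here.

```bash
python3 -m pendant '{"linear":[[6,0,-0.2],[14,0,-0.2],[22,0,-0.2],[30,0,-0.2],[38,0,-0.2]],"twist":[[0,0,0],[0,0,0],[0,0,0],[0,0,0],[0,0,0]],"claw":[5,5,5,5,5]}' | egrep 'ee|contact|tool';python3 -m pendant '{"linear":[[6,0,0],[12,0,0],[18,0,0],[18,0,0],[18,0,0]],"twist":[[0,0,0],[0,0,0],[0,0,0],[0,0,0],[0,0,0]],"claw":[5,5,5,5,5]}'
```

```text
ee_pos: [0.4676, 0.0648, 0.0212]
tool_rot: [0.806, 0.592, 0.0, 0.0]
contact_force: [-0.5, -1.4, 0.9]
time: 7.98
ee_pos: [0.4729, 0.0818, 0.0211]
tool_rot: [0.806, 0.592, 0.0, -0.0]
contact_force: [1.1, 2.4, 1.2]
gripper_width: 0.0171
gripper_force: 69.2
```

```bash
python3 -m pendant '{"linear":[[3,0,0],[6,0,0],[6,0,0],[6,0,0]],"twist":[[0,0,0],[0,0,0],[0,0,0],[0,0,0]],"claw":[5,5,5,5]}' | egrep 'ee|contact|tool';python3 -m pendant '{"linear":[[2,0,0],[4,0,0],[4,0,0],[4,0,0]],"twist":[[0,0,0],[0,0,0],[0,0,0],[0,0,0]],"claw":[5,5,5,5]}' | egrep 'ee|contact|tool'
```

```text
ee_pos: [0.4745, 0.0868, 0.0212]
tool_rot: [0.806, 0.592, 0.0, -0.0]
contact_force: [-0.5, 0.6, 2.5]
ee_pos: [0.4757, 0.0906, 0.0212]
tool_rot: [0.806, 0.592, 0.0, 0.0]
contact_force: [-0.3, -2.0, 2.3]
```

```bash
python3 -m pendant '{"linear":[[1,0,0],[2,0,0],[2,0,0],[2,0,0]],"twist":[[0,0,0],[0,0,0],[0,0,0],[0,0,0]],"claw":[5,5,5,5]}' | egrep 'ee|contact|tool'
```

```text
ee_pos: [0.4762, 0.0925, 0.0212]
tool_rot: [0.806, 0.592, 0.0, 0.0]
contact_force: [-1.0, -2.2, 3.8]
```

```bash
python3 -m pendant '{"linear":[[1,0,0],[2,0,0],[2,0,0],[2,0,0]],"twist":[[0,0,0],[0,0,0],[0,0,0],[0,0,0]],"claw":[5,5,5,5]}' | egrep 'ee|contact|tool'; python3 -m pendant '{"linear":[[0,0,0]],"twist":[[0,0,0]],"claw":[5]}' | egrep 'contact|ee'; python3 -m pendant '{"linear":[[0,0,0]],"twist":[[0,0,0]],"claw":[5]}' | egrep 'contact|ee';python3 -c "
from workcell import robot;print(robot.get_state()['ft_torque'])"
```

```text
ee_pos: [0.4769, 0.0945, 0.0212]
tool_rot: [0.806, 0.592, 0.0, 0.0]
contact_force: [-0.7, -2.6, 4.5]
ee_pos: [0.4768, 0.0945, 0.0211]
contact_force: [-0.7, -2.1, 4.0]
ee_pos: [0.4769, 0.0945, 0.0212]
contact_force: [-0.2, -2.1, 4.1]
[-0.26535821  0.07279749 -0.02491967]
```

```bash
python3 -m pendant '{"linear":[[1,0,0],[2,0,0],[2,0,0],[2,0,0],[2,0,0]],"twist":[[0,0,0],[0,0,0],[0,0,0],[0,0,0],[0,0,0]],"claw":[5,5,5,5,5]}' | egrep 'ee|contact|tool'; python3 -m pendant '{"linear":[[0,0,0]],"twist":[[0,0,0]],"claw":[5]}' | egrep 'contact|ee'; python3 -c "
from workcell import robot;print(robot.get_state()['ft_torque'])"
```

```text
ee_pos: [0.4774, 0.0963, 0.0211]
tool_rot: [0.806, 0.592, 0.0, 0.0]
contact_force: [-0.1, -3.0, 4.7]
ee_pos: [0.4774, 0.0963, 0.0212]
contact_force: [0.2, -3.6, 5.5]
[-0.39588381  0.1307012  -0.01174915]
```

```bash
python3 -m pendant '{"linear":[[1,0,0],[2,0,0],[2,0,0],[2,0,0],[2,0,0]],"twist":[[0,0,0],[0,0,0],[0,0,0],[0,0,0],[0,0,0]],"claw":[5,5,5,5,5]}' | egrep 'ee|contact|tool'; python3 -m pendant '{"linear":[[0,0,0]],"twist":[[0,0,0]],"claw":[5]}' | egrep 'contact|ee'; python3 - <<'E'
from workcell import robot
import cv2,numpy as np
print(robot.get_state()['ft_torque'])
ims=[]
for n,(x0,y0) in(("top",(110,160)),("side",(210,200))):
    c=robot.capture(n); ims.append(cv2.resize(c["color"][y0:y0+80,x0:x0+80,::-1],(400,400),interpolation=cv2.INTER_CUBIC))
cv2.imwrite("pics/i1.png",np.hstack(ims))
E
```

```text
ee_pos: [0.478, 0.0982, 0.0211]
tool_rot: [0.806, 0.592, 0.0, 0.0]
contact_force: [-1.2, -3.6, 4.0]
ee_pos: [0.478, 0.0982, 0.0211]
contact_force: [-1.8, -2.9, 5.3]
[-0.48142137  0.1253548   0.00533243]
```

View pics/i1.png

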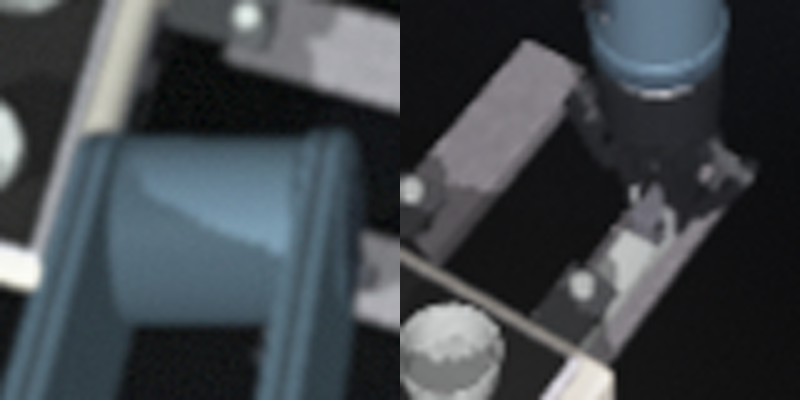

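The side view shows the blade straight and centred under the lug. I'll slide it 2 mm more for a firm seat, then ease off the downward press and release.

```bash
python3 -m pendant '{"linear":[[1,0,0],[2,0,0],[2,0,0],[2,0,0],[2,0,0]],"twist":[[0,0,0],[0,0,0],[0,0,0],[0,0,0],[0,0,0]],"claw":[5,5,5,5,5]}' | egrep 'ee|contact|tool'; python3 -m pendant '{"linear":[[0,0,0]],"twist":[[0,0,0]],"claw":[5]}' | egrep 'contact|ee'; python3 -c "
from workcell import robot;print(robot.get_state()['ft_torque'])"
```

```text
ee_pos: [0.4786, 0.1001, 0.0211]
tool_rot: [0.806, 0.592, 0.0, 0.0]
contact_force: [-1.7, -3.3, 5.2]
ee_pos: [0.4786, 0.1001, 0.0212]
contact_force: [-1.4, -3.0, 5.0]
[-0.45123384  0.08300969 -0.01374326]
```

Drag has levelled off while the downward press stayed at 5 N, so it may be partly friction from my own pressing. I'll ease the press off by 0.5 mm to separate the two.

```bash
python3 -m pendant '{"linear":[[0,0,-0.25],[0,0,-0.5],[0,0,-0.5],[0,0,-0.5]],"twist":[[0,0,0],[0,0,0],[0,0,0],[0,0,0]],"claw":[5,5,5,5]}' | egrep 'ee|contact|tool'; python3 -m pendant '{"linear":[[0.5,0,0],[1,0,0],[1,0,0],[1,0,0]],"twist":[[0,0,0],[0,0,0],[0,0,0],[0,0,0]],"claw":[5,5,5,5]}' | egrep 'contact|ee'; python3 -m pendant '{"linear":[[0,0,0]],"twist":[[0,0,0]],"claw":[5]}' | egrep 'contact|ee';python3 -c "
from workcell import robot;print(robot.get_state()['ft_torque'])"
```

```text
ee_pos: [0.4784, 0.1004, 0.0213]
tool_rot: [0.806, 0.592, -0.0, -0.0]
contact_force: [1.2, 0.3, -1.4]
ee_pos: [0.4785, 0.101, 0.0214]
contact_force: [-1.5, -1.1, -1.5]
ee_pos: [0.4785, 0.101, 0.0214]
contact_force: [-0.5, -1.2, -1.1]
[-0.23184565 -0.0052463   0.03505292]
```

As suspected, without the press the drag drops to about 1 N, so the foot is barely bearing yet. I'll continue in small steps with no press.

```bash
python3 -m pendant '{"linear":[[1,0,0],[2,0,0],[2,0,0],[2,0,0]],"twist":[[0,0,0],[0,0,0],[0,0,0],[0,0,0]],"claw":[5,5,5,5]}' | egrep 'contact|ee'; python3 -m pendant '{"linear":[[0,0,0]],"twist":[[0,0,0]],"claw":[5]}' | egrep 'contact|ee';python3 -c "
from workcell import robot;print(robot.get_state()['ft_torque'])"; python3 -m pendant '{"linear":[[1,0,0],[2,0,0],[2,0,0],[2,0,0]],"twist":[[0,0,0],[0,0,0],[0,0,0],[0,0,0]],"claw":[5,5,5,5]}' | egrep 'contact|ee'; python3 -m pendant '{"linear":[[0,0,0]],"twist":[[0,0,0]],"claw":[5]}' | egrep 'contact|ee';python3 -c "
from workcell import robot;print(robot.get_state()['ft_torque'])"
```

```text
ee_pos: [0.479, 0.1026, 0.0215]
contact_force: [-0.7, -5.4, -1.7]
ee_pos: [0.479, 0.1026, 0.0215]
contact_force: [-2.4, -4.1, -1.6]
[-0.78542297  0.26949752  0.05203091]
ee_pos: [0.4795, 0.1043, 0.0215]
contact_force: [-3.4, -6.0, -0.2]
ee_pos: [0.4795, 0.1043, 0.0215]
contact_force: [-1.2, -6.9, -1.4]
[-0.98532592  0.31315304 -0.00551379]
```

The drag is now real: 5 N, then about 7 N with no press. That puts the foot load at roughly 6–10 N, so I stop here and release.

```bash
python3 -m pendant '{"linear":[[0,0,0],[0,0,0],[0,0,0],[0,0,0],[0,0,0]],"twist":[[0,0,0],[0,0,0],[0,0,0],[0,0,0],[0,0,0]],"claw":[18,25,35,42,42]}' 20; python3 -m pendant '{"linear":[[0,0,0],[0,0,-5],[0,0,-20],[0,0,-45],[0,0,-75]],"twist":[[0,0,0],[0,0,0],[0,0,0],[0,0,0],[0,0,0]],"claw":[42,42,42,42,42]}'; python3 -m pendant '{"linear":[[-15,0,-25],[-45,0,-40],[-80,0,-60],[-115,0,-60],[-150,0,-60]],"twist":[[0,0,0],[0,0,0],[0,0,0],[0,0,0],[0,0,0]],"claw":[42,42,42,42,42]}'
python3 -m pendant '{"linear":[[-30,0,0],[-65,0,0],[-100,0,0],[-120,0,0],[-120,0,0]],"twist":[[0,0,0],[0,0,0],[0,0,0],[0,0,0],[0,0,0]],"claw":[42,42,42,42,42]}'; python3 - <<'E'
from workcell import robot
import cv2,numpy as np
ims=[]
for n,(x0,y0) in(("top",(120,140)),("side",(190,185))):
    c=robot.capture(n); np.savez(n+"2.npz",**{k:np.array(v) for k,v in c.items()}); ims.append(cv2.resize(c["color"][y0:y0+100,x0:x0+100,::-1],(400,400),interpolation=cv2.INTER_CUBIC))
cv2.imwrite("pics/f1.png",np.hstack(ims))
E
```

```text
time: 13.08
ee_pos: [0.4804, 0.1051, 0.0218]
tool_rot: [0.806, 0.592, 0.0, 0.0]
contact_force: [0.0, -0.3, 0.1]
gripper_width: 0.0419
gripper_force: 0.0
time: 13.5
ee_pos: [0.4786, 0.1049, 0.0964]
tool_rot: [0.806, 0.592, -0.001, -0.001]
contact_force: [0.6, 0.4, -0.5]
gripper_width: 0.042
gripper_force: 0.0
time: 13.92
ee_pos: [0.4356, -0.0396, 0.1585]
tool_rot: [0.805, 0.593, 0.001, 0.002]
contact_force: [0.4, -0.6, -1.0]
gripper_width: 0.0421
gripper_force: 0.0
time: 14.33
ee_pos: [0.3988, -0.1563, 0.1572]
tool_rot: [0.807, 0.591, -0.0, 0.001]
contact_force: [1.4, 0.3, 0.5]
gripper_width: 0.0421
gripper_force: 0.0
```

View pics/f1.png

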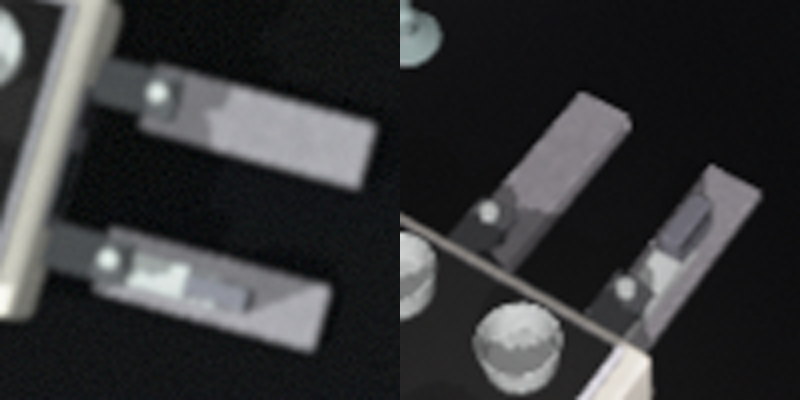

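The feeler lies flat, straight and centred on the low strip: handle at top crop (218,290), blade under the lug. Nothing else has moved and the gripper is clear. Handing in.

```bash
python3 -c "
from workcell import robot
print(robot.get_state()['qd'].round(3) if hasattr(robot.get_state()['qd'],'round') else 0, robot.sign_off())"
```

```text
the job is handed in; nothing more can be done
[ 0.039 -0.     0.007  0.006  0.001  0.006] None
```

I slid the feeler under the hanging left foot until it dragged at about 7 N, released it flat on its strip and handed the job in at about 14 s; the verdict was not shown.

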